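# Load a bead-mill tube and hold it down on the touch mixer

## Robot

A 6-joint arm with a two-finger parallel gripper is mounted at the origin on the work surface. World frame = base frame: x ahead of the robot, y to its left, z up, the work surface at z = 0. Lengths are in m, angles in rad, forces in N, time in s.
With the tool pointing down it reaches from about 0.375 to 0.975 m from the base axis. Payload 3.8 kg.
Tool frame: the origin (TCP) lies midway between the tips of the shut fingers; the grasp point (between the pads) lies 19 mm behind it (arm.grip_depth is the distance from the TCP to the grasp point, in m); z points along the fingers, y is the direction in which the jaws open and shut (so a half turn about z gives the same grasp; the last joint's range is limited). The gripper opens to 85 mm and grips with 20 to 120 N. Pads are 22 mm wide; open, the fingers measure 114 mm over their backs; the gripper's body (76 mm by 85 mm) begins 54 mm behind the grasp point. The pads swing forward as they close: fully open they stand 13 mm farther back than shut.
Start: joints at [1.093, 0.264, 1.604, -0, 1.274, -0.037], TCP at [0.288, 0.61, 0.231] pointing down, gripper open.
Joint ranges: [-2.63, 2.63], [-0.94, 2.18], [0.31, 2.57], [-1.31, 4.45], [0, 2.66], [-2.55, 2.55]. Speed limits (rad/s): [2.57, 2.57, 3.14, 3.14, 3.14, 3.14].

## Interface

Orientations are given as a unit quaternion [w, x, y, z].
In Python, from rig import arm, camera gives the robot as it stands.
- The arm moves only by the tool move_arm, never from a script. Its argument "commands" is a list of rows, each a list of 3 entries, a list of its own where there are three numbers: the shift along the tool's x, y, z in m, then the turn, a rotation vector about the tool's x, y, z in rad, then the finger opening in m, from 0 to 0.0854. A call has 1 to 20 rows; each row shifts and turns the commanded pose from where the row before left it, along the tool's axes as they then stand; what a row does not reach is not made up. A row lasts 1/10 s, in which the tool goes at most 50 mm and 8.59 degrees, less where a joint would pass 70% of its speed; a pose out of reach is approached as far as the arm can. A call is refused whole if a number of a shift passes 0.05 or a number of a turn 0.15, either way. A call with a gripper value outside its range is refused whole. The fingers move at their own pace and stop on an object; "force" is the grip in N (left out, the last holds). Time passes only in rows, so rows that do not move let the fingers close. It gives the time, the measured TCP pose, the force and the opening at its end, in the units of the state.
- arm.read_state(): the state, without advancing time (a new reading comes with each control period).
- camera(name): name is "side" or "top"; returns a dict with "pixels" (384x512x3 uint8, red, green, blue), "fx", "fy", "cx", "cy" (pixels), "k1" (the pictures are not rectified: a ray, as slopes to the right and down, at radius r is drawn at 1 + k1 r^2 times it, then the intrinsics apply), "rvec" (rotation vector, rad) and "tvec" (3), from world to camera coordinates, as OpenCV has them. Camera axes: x right, y down, z forward; pixel columns grow to the right and rows downward; lengths in m; the calibration is good to about 2 mm. A picture is of the moment at which its call begins. There is no depth.
- arm.close_job(): hands the job in, once; it reports no verdict.
The state is a dict: "time": time; "joints": joint angles; "qvel": joint speeds; "tau": joint torques, N m; "ee_pos": TCP position; "tcp_rot": TCP orientation; "contact_force": force on the tool from outside, world axes, zero at the start; "torque": the same for the moment, N m; "width": finger opening in m.
Only numpy, scipy, OpenCV 4.12 (cv2) and the standard library are available. Lean on these libraries where they do the work, as an engineer would, in place of code of your own. Each camera call takes 0.05 s, during which the arm holds its last target. There are 200 camera calls.

## Task

Tip the four steel grinding balls out of the scoop through the funnel head of the tube standing in the rack, so that all four are down inside the tube, and set the scoop back down flat on the table. Then take the tube by its head, stand it upright in the mixer's sprung rubber cup and press it straight down, firmly but without forcing it, until the cup meets its stop; finish while still holding the tube pressed down there. Leave the other things on the bench where they are.

Things in the scene. Friction and masses are not known exactly. Their poses are not given: they have to be found in the camera images.
- scoop: Loose steel scoop, 0.12 kg; origin: centre of the tray's underside (at the table's height), z up, x to its open nose. Tray inside 80 (x -40..40) x 34 mm, floor 3 mm thick, walls 28 mm high (40 mm wide outside), back wall 45 mm. From x 40 the floor ramps up at 25 degrees to the lip at x 64: balls roll out when it is tipped nose-down well past 25 degrees (45 is plenty)
- scoop_grip (a point): where to grip the scoop: on the centre line of its straight black handle, 66 mm behind the scoop's origin and 36 mm above its underside; axes as the scoop's. The handle is 14 mm wide (y) and 18 mm high, runs along x from 42 to 127 mm behind the origin, with a small foot under its far end
- scoop_lip (a point): middle of the scoop's pouring lip: 64 mm ahead of the scoop's origin, 13 mm above its underside. Axes as the scoop's.
- tube: Loose funnel-head tube, 0.18 kg, 118 mm tall; origin: centre of its foot, z up. Clear round tube 40 mm outside (foot 36), 34 mm bore, floor 4 mm; from 72 to 118 mm a white box head 90 (x) x 60 mm (y), walls 3 mm, its open top a funnel: sides straight from 118 to 95, sloping to the bore at 75 mm. Grip the head across its 60 mm. Starts in the rack, foot 8 mm above the table
- tube_mouth (a point): centre of the open top of the funnel head, 118 mm above the tube's foot. Axes as the tube's.
- rack: Grey plastic rack block fixed to the table, 100 (x) x 130 (y) x 40 mm high, origin at the centre of its underside. Its middle hole, 44 mm wide and 32 mm deep, holds the tube; two small empty holes lie beside it.
- mixer: White low mixer fixed to the table, 150 (x) x 130 (y) x 70 mm high, origin at the centre of its underside. The black rubber cup stands out of the middle of its top.
- cup_floor (a point): centre of the inner floor of the mixer's black cup; 92 mm above the table when the cup is up; moves down with the cup, z up. Inside, the cup is 48 mm wide, widening to 58 mm at its rim, 26 mm above this floor; outside 68 mm at the rim
- cup (a joint): how far the sprung cup is pressed down, in m: 0 up, 0.012 at its hard stop. Stiffness 500 N/m: it yields at about 5 N on its floor and needs about 11 N (tube's weight included) to reach the stop; the tube's own weight (under 3.5 N loaded) does not move it. Lean on it past that so that it stays on the stop; over 40 N is forcing it.
- ball0_center (a point): centre of one of the four steel grinding balls, 14 mm across, 11 g, at first lying loose in the scoop
- ball1_center (a point): centre of one of the four steel grinding balls, 14 mm across, 11 g, at first lying loose in the scoop
- ball2_center (a point): centre of one of the four steel grinding balls, 14 mm across, 11 g, at first lying loose in the scoop
- ball3_center (a point): centre of one of the four steel grinding balls, 14 mm across, 11 g, at first lying loose in the scoop
- beaker: bystander, to be left alone: empty glass beaker, 66 mm wide, 85 mm tall; origin at the centre of its underside
- pot: bystander, to be left alone: small screw-top specimen pot, 40 mm wide, 55 mm tall; origin at the centre of its underside
- eyepiece: bystander, to be left alone: black upright cylinder (spare eyepiece), 38 mm wide, 50 mm tall; origin at the centre of its underside
- timer: bystander, to be left alone: flat white bench timer, 50 x 65 x 21 mm; origin at the centre of its underside
- tipbox: bystander, to be left alone: closed box of pipette tips, about 88 x 123 x 56 mm; origin at the centre of its underside
- tweezers: bystander, to be left alone: steel tweezers lying flat, 126 mm long along x, 7 mm thick; origin at the centre of its underside
Not all that is in view belongs to the job. Of the things that look like the scoop, the smallest one is meant.

How it is judged:
By the outcome, as a careful person would: the job done as asked, in the order asked, and still so for the second after the job is handed in, while the arm keeps its last pose, push and grip.
It also fails if it takes over 72 s, if anything falls off the work surface, if the arm or the gripper's body presses on something with over 40 N, if the wrist force passes 120 N, or if a joint passes its speed limit or range.

## Working session

There is one attempt and no reset: what is moved stays moved. The work goes in short steps, Python scripts to look and compute and a tool call to move; the robot and the scene stay as the last step left them, time stands still between calls to the robot, and variables do not carry over. Pictures are saved under pics/ and viewed, about 8 in all and at most 12, crops included, and the job is handed in when it is done.

Besides the shell and the picture viewer there is one more tool, called after "Call:" as name(argument=value, ...) on one line, values as JSON. move_arm: Moves the arm, as the interface text tells. Its arguments: {"type":"object","properties":{"commands":{"type":"array","items":{"type":"array"}},"force":{"type":"number"}},"required":["commands"]}

```bash
ls; mkdir -p pics; python3 - <<'E'
from rig import arm,camera
import cv2,pickle
d={}
for n in("side","top"):
    c=camera(n);d[n]=c;cv2.imwrite(f"pics/{n}0.png",cv2.resize(c["pixels"][:,:,::-1],None,fx=1.5,fy=1.5,interpolation=cv2.INTER_CUBIC))
    print(n,{k:v for k,v in c.items() if k!="pixels"})
pickle.dump(d,open("d0.pkl","wb"))
print(arm.read_state(),arm.grip_depth)
E
```

```text
pics
side {'fx': 479.0945753913203, 'fy': 479.0945753913203, 'cx': 260.07868237350243, 'cy': 194.43522103342545, 'k1': 0.03484346786274759, 'rvec': array([ 2.18633029, -0.81216287,  0.33599599]), 'tvec': array([-0.3089345 ,  0.31984752,  1.23454976])}
top {'fx': 466.3041338985477, 'fy': 466.3041338985477, 'cx': 252.18631461198126, 'cy': 197.9780654729422, 'k1': 0.03571184811095192, 'rvec': array([ 2.17981407, -2.21020589,  0.07602607]), 'tvec': array([0.0843229 , 0.4988298 , 1.53899961])}
{'time': 0.1, 'joints': array([ 1.09308160e+00,  2.64687989e-01,  1.60524451e+00, -1.40417496e-05,
        1.27366236e+00, -3.69022584e-02]), 'qvel': array([-0.00097577, -0.00111004, -0.00309741,  0.00158355,  0.0001307 ,
        0.00042759]), 'tau': array([-4.92832169e-04, -5.16711795e+01, -3.68584514e+01, -1.41381233e-04,
        6.21219995e-03, -3.51722235e-05]), 'ee_pos': array([0.28771354, 0.60989268, 0.23007582]), 'tcp_rot': array([-2.48268488e-04,  2.18623924e-01,  9.75808679e-01, -9.69850800e-04]), 'contact_force': array([-0.21120075, -0.53699263,  0.14517723]), 'torque': array([ 0.02667154, -0.01253278, -0.03577032]), 'width': 0.08549809371543665} 0.0187
```

View pics/side0.png

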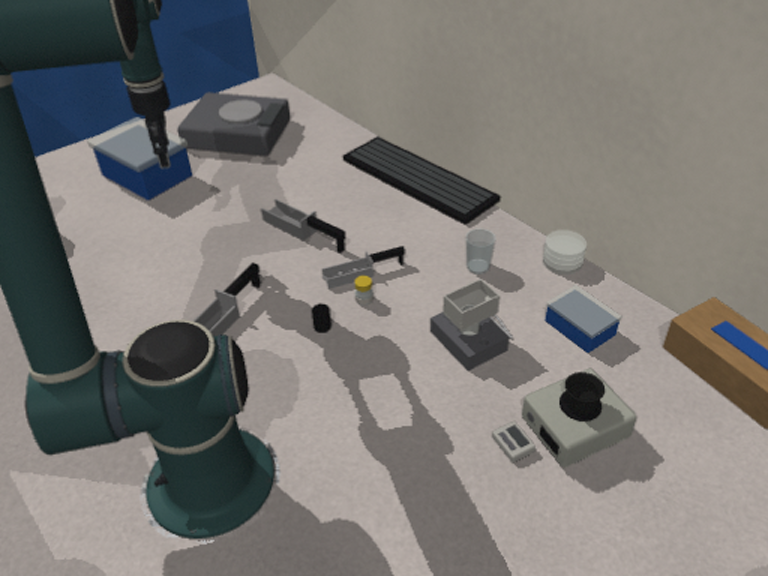

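View pics/top0.png

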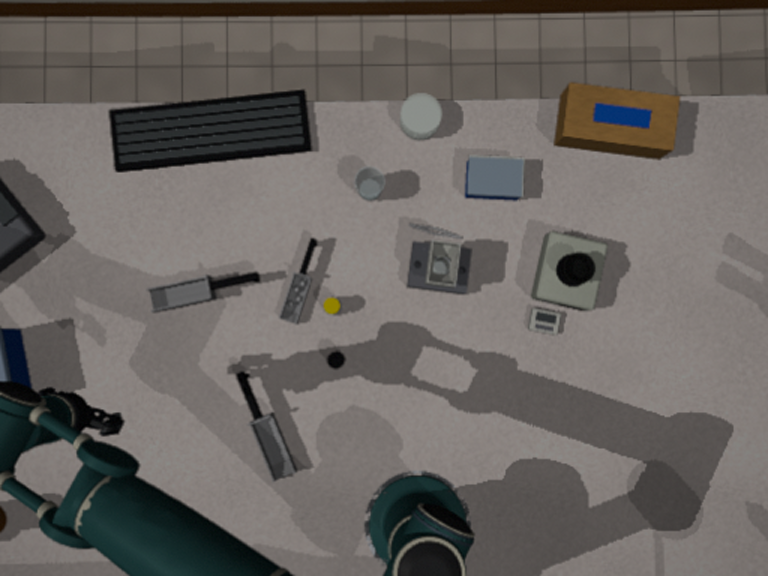

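The smallest scoop, holding the balls, is at about (297,285) in the 1.5x top view, with its handle away from the robot. The rack and tube are at (440,265), the mixer cup at (576,269) and the pot at (332,305). Next I'll make helpers and closer crops.

```bash
cat > h.py <<'E'
import numpy as np,cv2,pickle
from scipy.spatial.transform import Rotation as R
def K(c): return np.array([[c["fx"],0,c["cx"]],[0,c["fy"],c["cy"]],[0,0,1.]])
def D(c): # their model: distorted = u*(1+k1 r^2), same as OpenCV k1
    return np.array([c["k1"],0,0,0,0.])
def proj(c,P): return cv2.projectPoints(np.atleast_2d(np.array(P,float)),c["rvec"],c["tvec"],K(c),D(c))[0][:,0]
def ray(c,uv):
    n=cv2.undistortPoints(np.array(uv,float).reshape(-1,1,2),K(c),D(c))[:,0]
    Rm=cv2.Rodrigues(c["rvec"])[0]
    d=np.c_[n,np.ones(len(n))]@Rm
    return -Rm.T@c["tvec"],d
def onz(c,uv,z):
    o,d=ray(c,uv); return o+d*((z-o[2])/d[:,2])[:,None]
def crop(c,x0,y0,x1,y1,s): return cv2.resize(c["pixels"][y0:y1,x0:x1,::-1],None,fx=s,fy=s,interpolation=cv2.INTER_CUBIC)
E
python3 - <<'E'
from h import *
d=pickle.load(open("d0.pkl","rb"));t=d["top"];s=d["side"]
a=crop(t,180,150,240,220,5)   #300x350
b=crop(t,265,145,325,200,5)  #300x275
e=crop(t,350,148,410,228,3)   #180x240
f=crop(s,205,155,275,200,5)  #350x225
g=crop(s,280,180,345,250,4)  #260x280
im=np.zeros((600,800,3),np.uint8)
im[:350,:300]=a; im[:275,300:600]=b; im[:240,600:780]=e; im[350:575,:350]=f; im[290:570,360:620]=g
cv2.imwrite("pics/c1.png",im)
E
```

```text
(no output)
```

View pics/c1.png

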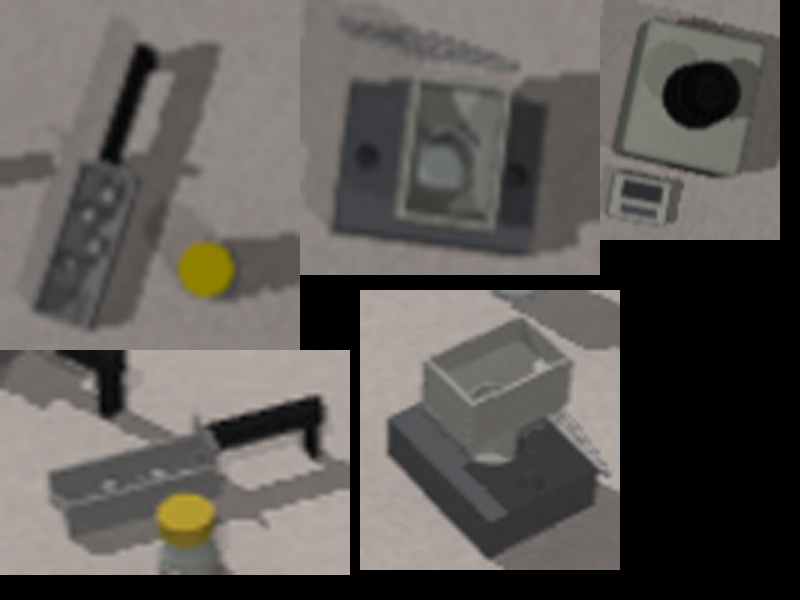

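The top crop shows the scoop's handle from (110,160) to (146,50), its lip at about (64,320) and the pot just right of the nose. The tube head's corners are at (410,80), (512,85), (498,228) and (395,222). The cup rim is centred at about (702,94).

```bash
python3 - <<'E'
from h import *
np.set_printoptions(precision=4,suppress=True)
d=pickle.load(open("d0.pkl","rb"));t=d["top"];s=d["side"]
# dark mask for handle
g=t["pixels"].max(2)
sub=g[150:190,195:215]; m=(sub<45)
ys,xs=np.nonzero(m);P=np.c_[xs+195,ys+150]
W=onz(t,P,.045)[:,:2];c=W.mean(0);u,sv,vt=np.linalg.svd(W-c);ax=vt[0]*(-1 if vt[0][0]>0 else 1)
pr=(W-c)@ax;print("handle",c,ax,np.degrees(np.arctan2(ax[1],ax[0])),pr.min(),pr.max(),len(P))
lip=onz(t,[(180+64/5,150+320/5)],.013)[0];wl=onz(t,[(180+35/5,150+310/5),(180+93/5,150+328/5),(180+80/5,150+160/5),(180+138/5,150+175/5)],.028);print("lip",lip,"\n",wl)
q=np.array([(410,80),(512,85),(498,228),(395,222)],float)
M=onz(t,np.c_[265+(q[:,0]-300)/5,145+q[:,1]/5],.126);print("mouth",M,M.mean(0))
e1=M[1]-M[2];print("long",np.degrees(np.arctan2(e1[1],e1[0])),np.linalg.norm(e1),np.linalg.norm(M[0]-M[1]))
q=np.array([(425,365),(522,318),(571,360),(472,418)],float)
M=onz(s,np.c_[280+(q[:,0]-360)/4,180+(q[:,1]-290)/4],.126);print("mouth side",M,M.mean(0))
# cup
g=t["pixels"].max(2)[150:210,365:405];m=(g<40).astype(np.uint8)
cs=max(cv2.findContours(m,0,2)[0],key=cv2.contourArea);(x,y),r=cv2.minEnclosingCircle(cs)
print("cup rim",onz(t,[(x+365,y+150)],.118),(x+365,y+150),r)
g=s["pixels"].max(2)[235:290,365:410];m=(g<40).astype(np.uint8)
cs=max(cv2.findContours(m,0,2)[0],key=cv2.contourArea);x,y,w,h=cv2.boundingRect(cs);print("side cup bbox",x+365,y+235,w,h)
for Z in(.118,): 
  cp=onz(t,[(384,179.5)],Z)[0]
  th=np.linspace(0,6.28,40);pp=proj(s,np.c_[cp[0]+.034*np.cos(th),cp[1]+.034*np.sin(th),0*th+Z]);print("pred rim side",pp.min(0),pp.max(0))
  pp=proj(t,np.c_[cp[0]+.034*np.cos(th),cp[1]+.034*np.sin(th),0*th+Z]);print("pred rim top",pp.min(0),pp.max(0))
q=np.array([(652,20),(765,42),(735,175),(618,150)],float)
M=onz(t,np.c_[350+(q[:,0]-600)/3,148+q[:,1]/3],.07);print("mixer",M,M.mean(0))
for n,uv,z in(("pot",(332,305),.055),("beaker",(371,175),.085),("tipbox",(495,178),.056),("timer",(545,321),.021),("eye",(336,359),.05)):print(n,onz(t,[(uv[0]/1.5,uv[1]/1.5)],z))
E
```

```text
handle [0.591  0.2308] [-0.9417  0.3366] 160.33137257775883 -0.038328505114876225 0.03952794971998858 88
lip [0.4494 0.2755 0.013 ] 
 [[0.4558 0.2927 0.028 ]
 [0.4435 0.2547 0.028 ]
 [0.5546 0.2625 0.028 ]
 [0.5441 0.2243 0.028 ]]
mouth [[ 0.6069 -0.0314  0.126 ]
 [ 0.6029 -0.0947  0.126 ]
 [ 0.5139 -0.0842  0.126 ]
 [ 0.5185 -0.0205  0.126 ]] [ 0.5606 -0.0577  0.126 ]
long -6.748452350715425 0.08962630635510614 0.0634813618090188
mouth side [[ 0.5173 -0.0317  0.126 ]
 [ 0.6057 -0.0419  0.126 ]
 [ 0.5993 -0.097   0.126 ]
 [ 0.5044 -0.0927  0.126 ]] [ 0.5566 -0.0658  0.126 ]
cup rim [[ 0.5473 -0.3312  0.118 ]] (383.34615325927734, 179.03846168518066) 12.696487426757812
side cup bbox 373 249 30 32
pred rim side [372.5897 246.3991] [400.0593 266.9892]
pred rim top [373.0831 168.6482] [394.9533 190.3557]
mixer [[ 0.6317 -0.296   0.07  ]
 [ 0.6061 -0.4164  0.07  ]
 [ 0.4635 -0.3797  0.07  ]
 [ 0.492  -0.2557  0.07  ]] [ 0.5483 -0.3369  0.07  ]
pot [[0.4815 0.178  0.055 ]]
beaker [[0.7575 0.09   0.085 ]]
tipbox [[ 0.7542 -0.1807  0.056 ]]
timer [[ 0.4414 -0.2898  0.021 ]]
eye [[0.365  0.1708 0.05  ]]
```

Call:
move_arm(commands=[[[0,0,0],[0,0,-0.058],0.085],[[0,0,0],[0,0,-0.057],0.085],[[-0.022,-0.0145,0.004],[0,0,0],0.085],[[-0.022,-0.0145,0.004],[0,0,0],0.085],[[-0.022,-0.0145,0.004],[0,0,0],0.085],[[-0.022,-0.0145,0.004],[0,0,0],0.085],[[-0.022,-0.0145,0.004],[0,0,0],0.085],[[-0.022,-0.0145,0.004],[0,0,0],0.085],[[-0.022,-0.0145,0.004],[0,0,0],0.085],[[-0.022,-0.0145,0.004],[0,0,0],0.085],[[-0.022,-0.0145,0.004],[0,0,0],0.085],[[-0.022,-0.0145,0.004],[0,0,0],0.085],[[-0.022,-0.0145,0.004],[0,0,0],0.085],[[-0.022,-0.0145,0.004],[0,0,0],0.085],[[-0.022,-0.0145,0.004],[0,0,0],0.085],[[-0.022,-0.0145,0.004],[0,0,0],0.085],[[-0.022,-0.0145,0.004],[0,0,0],0.085],[[-0.022,-0.0145,0.004],[0,0,0],0.085],[[-0.016,-0.015,0.004],[0,0,0],0.085],[[0,0,0],[0,0,0],0.085]])

```text
time: 2.1
ee_pos: [0.558, 0.2561, 0.1619]
tcp_rot: [-0.001, 0.164, 0.987, -0.001]
contact_force: [-0.7, -0.3, -1.0]
width: 0.0851
```

```bash
python3 - <<'E'
from h import *
from rig import camera,arm
t=camera("top");s=camera("side");d=pickle.load(open("d0.pkl","rb"))
pickle.dump({"top":t,"side":s},open("d1.pkl","wb"))
yaw=np.radians(161.3);c=np.array([.591,.2308]);ax=np.array([np.cos(yaw),np.sin(yaw)]);o=c+.0845*ax
print("origin",o,"grip",o-.066*ax)
n=np.array([-ax[1],ax[0]])
P=lambda x,y,z:[*(o+x*ax+y*n),z]
pts=[P(-127,0,45),P(-42,0,45),P(64,-20,13),P(64,20,13),P(-43,-20,28),P(-43,20,28),P(-66,0,45)]
pts=[[*(o+a*.001*ax+b*.001*n),z*.001] for a,b,z in[(-127,0,45),(-42,0,45),(64,-20,13),(64,20,13),(-43,-20,28),(-43,20,28),(-66,0,45)]]
def ov(c,b,sc,img=None):
    c=dict(c); im=crop(c,*b,sc)
    for p in proj(c,pts): cv2.circle(im,tuple(int(v) for v in ((p-b[:2])*sc+sc/2)),2,(0,0,255),-1)
    return im
im=np.zeros((600,800,3),np.uint8)
im[:350,:300]=ov(d["top"],(180,150,240,220),5); im[:225,310:660]=ov(d["side"],(205,155,275,200),5)
a=ov(t,(165,140,245,220),3); im[355:595,:240]=a
a=ov(s,(185,100,305,205),3); im[240:555,310:670]=a
cv2.imwrite("pics/c2.png",im);print(arm.read_state()["joints"])
E
```

```text
origin [0.51096073 0.2578918 ] grip [0.57347661 0.23673134]
[ 3.93303906e-01  2.02028624e-01  1.80992569e+00  5.73649237e-04
  1.13091546e+00 -8.50566060e-01]
```

View pics/c2.png

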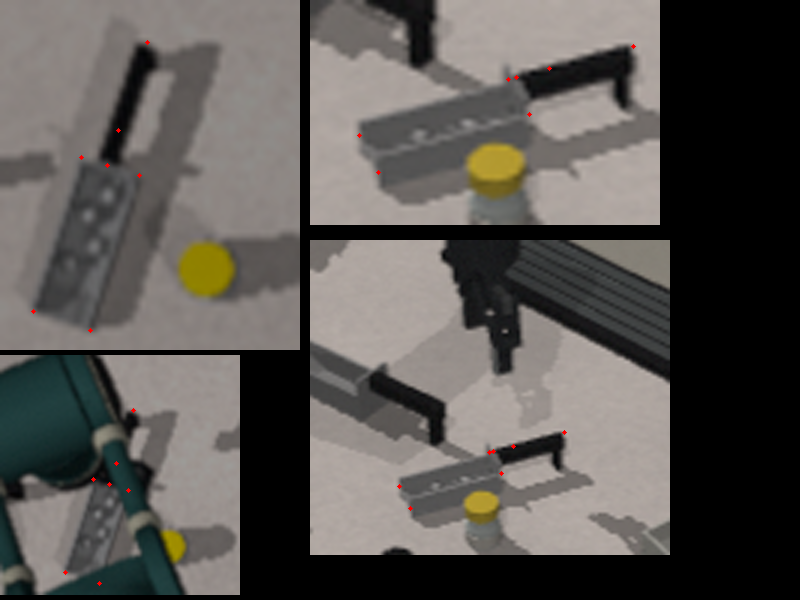

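The predicted points match the scoop in both views, so the grip point is (0.5735, 0.2367). The gripper hangs above it at about (500,370) in the side crop. Going down.

Call:
move_arm(commands=[[[-0.0105,-0.0065,0],[0,0,0],0.05],[[-0.0105,-0.0065,0],[0,0,0],0.05],[[0,0,0.02],[0,0,0],0.05],[[0,0,0.02],[0,0,0],0.05],[[0,0,0.02],[0,0,0],0.05],[[0,0,0.02],[0,0,0],0.05],[[0,0,0.02],[0,0,0],0.05],[[0,0,0.015],[0,0,0],0.05],[[0,0,0.015],[0,0,0],0.05],[[0,0,0.01],[0,0,0],0.05],[[0,0,0],[0,0,0],0.05],[[0,0,0],[0,0,0],0.05]])

```text
time: 3.4
ee_pos: [0.5736, 0.2397, 0.0235]
tcp_rot: [0.0, 0.162, 0.987, 0.0]
contact_force: [-0.0, 0.1, -0.6]
width: 0.0495
```

Call:
move_arm(commands=[[[-0.001,-0.0028,0.006],[0,0,0],0.05],[[0,0,0],[0,0,0],0.03],[[0,0,0],[0,0,0],0.022],[[0,0,0],[0,0,0],0.018],[[0,0,0],[0,0,0],0.008],[[0,0,0],[0,0,0],0.008],[[0,0,0],[0,0,0],0.008],[[0,0,0],[0,0,0],0.008]], force=80)

```text
time: 4.2
ee_pos: [0.5738, 0.2369, 0.0179]
tcp_rot: [0.0, 0.162, 0.987, 0.0]
contact_force: [-0.4, 1.1, 3.0]
width: 0.0127
```

Call:
move_arm(commands=[[[0,0,-0.004],[0,0,0],0.008],[[0,0,-0.01],[0,0,0],0.008],[[0,0,-0.018],[0,0,-0.03],0.008],[[0,0,-0.02],[0,0,-0.03],0.008],[[0,0,-0.02],[0,0,-0.03],0.008],[[0,0,-0.02],[0,0,-0.03],0.008],[[0,0,-0.02],[0,0,-0.03],0.008],[[0,0,-0.02],[0,0,-0.03],0.008],[[0,0,-0.015],[0,0,-0.03],0.008],[[0,0,-0.01],[0,0,0],0.008],[[0,0,0],[0,0,0],0.008],[[0,0,0],[0,0,0],0.008]])

```text
time: 5.4
ee_pos: [0.573, 0.2365, 0.1739]
tcp_rot: [-0.0, 0.058, 0.998, -0.0]
contact_force: [-0.4, -0.5, -1.3]
width: 0.0127
```

Call:
move_arm(commands=[[[-0.004,-0.007,0],[0,0,0],0.008],[[-0.0085,-0.015,0],[0,0,0],0.008],[[-0.0085,-0.015,0],[0,0,0],0.008],[[-0.0085,-0.015,0],[0,0,0],0.008],[[-0.0085,-0.015,0],[0,0,0],0.008],[[-0.0085,-0.015,0],[0,0,0],0.008],[[-0.0085,-0.015,0],[0,0,0],0.008],[[-0.0085,-0.015,0],[0,0,0],0.008],[[-0.0085,-0.015,0],[0,0,0],0.008],[[-0.0085,-0.015,0],[0,0,0],0.008],[[-0.0085,-0.015,0],[0,0,0],0.008],[[-0.0085,-0.015,0],[0,0,0],0.008],[[-0.0085,-0.015,0],[0,0,0],0.008],[[-0.0085,-0.015,0],[0,0,0],0.008],[[-0.0085,-0.015,0],[0,0,0],0.008],[[-0.0085,-0.015,0],[0,0,0],0.008],[[-0.0085,-0.015,0],[0,0,0],0.008],[[-0.0085,-0.015,0],[0,0,0],0.008],[[-0.0085,-0.015,0],[0,0,0],0.008],[[-0.004,-0.01,0],[0,0,0],0.008]])

```text
time: 7.4
ee_pos: [0.7009, -0.0688, 0.1742]
tcp_rot: [0.0, 0.058, 0.998, -0.0]
contact_force: [0.4, -0.5, -1.7]
width: 0.0131
```

Call:
move_arm(commands=[[[0,0,0],[0,0,0],0.008],[[0,0,0],[0,0,0],0.008],[[0,0,0],[0,0,0],0.008]])

```text
time: 7.7
ee_pos: [0.6998, -0.0663, 0.1742]
tcp_rot: [-0.0, 0.058, 0.998, 0.0]
contact_force: [-0.3, -0.5, -1.5]
width: 0.0128
```

```bash
cat >> h.py <<'E'
def rect(cx,cy,z,yaw,a,b):
    c,s=np.cos(yaw),np.sin(yaw)
    return [[cx+c*x-s*y,cy+s*x+c*y,z] for x,y in((a,b),(a,-b),(-a,-b),(-a,b))]
def ov(c,b,sc,pts,im=None):
    im=crop(c,*b,sc) if im is None else im
    for p in proj(c,pts): cv2.circle(im,tuple(int(v) for v in ((p-b[:2])*sc+sc/2)),2,(0,0,255),-1)
    return im
def scoop_pts(st,L=((64,-20,13),(64,20,13),(-43,-20,28),(-43,20,28),(-127,0,45))):
    q=st["tcp_rot"];r=R.from_quat([*q[1:],q[0]])
    # tool x=scoop x, y=-y, z=-z ; TCP at scoop (-66,0,17)
    return [st["ee_pos"]+r.apply([(a+66)/1e3,-b/1e3,-(z-17)/1e3]) for a,b,z in L]
E
python3 - <<'E'
from h import *
from rig import camera,arm
t=camera("top");s=camera("side");d=pickle.load(open("d0.pkl","rb"));st=arm.read_state()
m=rect(.559,-.061,.126,np.radians(-6.7),.045,.030)
im=np.zeros((600,800,3),np.uint8)
im[:275,:300]=ov(d["top"],(265,145,325,200),5,m)
im[:280,310:570]=ov(d["side"],(280,180,345,250),4,m)
p=m+scoop_pts(st)
im[290:590,:360]=ov(t,(250,125,340,200),4,p)
im[290:590,380:780]=ov(s,(260,160,360,235),4,p)
cv2.imwrite("pics/c3.png",im)
E
```

```text
(no output)
```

View pics/c3.png

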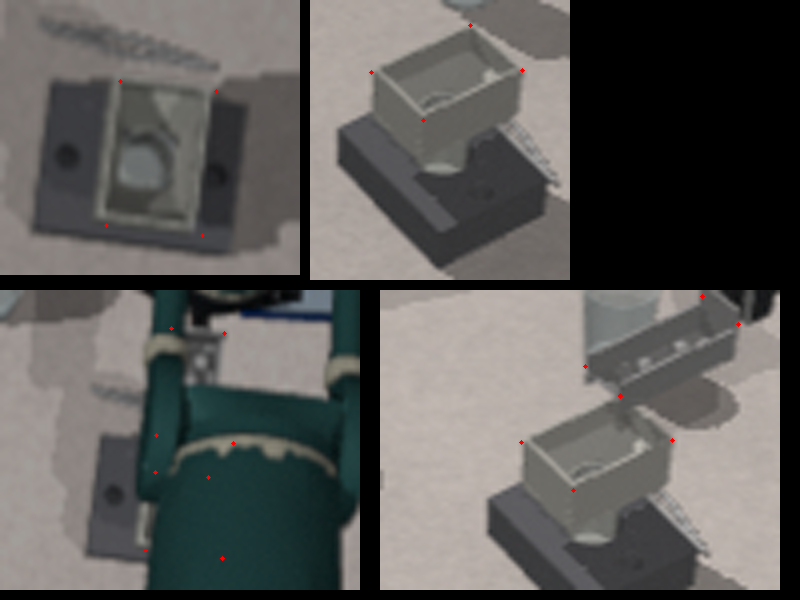

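The mouth centre is about (0.560, -0.059), within about 1 px in both views. The scoop's drawn points match, and the balls are still in it at (600-700,350). I'll shift, lower and start tipping.

Call:
move_arm(commands=[[[-0.004,-0.0045,0],[0,0,0],0.008],[[-0.0043,-0.0045,0.01],[0,0,0],0.008],[[0,0,0.01],[0,0,0],0.008],[[0,0,0.01],[0,0,0],0.008],[[0,0,-0.0065],[0,-0.05,0],0.008],[[0,0,-0.0065],[0,-0.05,0],0.008],[[0,0,-0.0065],[0,-0.05,0],0.008],[[0,0,-0.0065],[0,-0.05,0],0.008],[[0,0,-0.0065],[0,-0.05,0],0.008],[[0,0,-0.0065],[0,-0.05,0],0.008],[[0,0,-0.0065],[0,-0.05,0],0.008],[[0,0,0],[0,0,0],0.008],[[0,0,0],[0,0,0],0.008]])

```text
time: 9.1
ee_pos: [0.6999, -0.076, 0.1881]
tcp_rot: [0.173, 0.057, 0.983, -0.01]
contact_force: [0.1, 0.8, -1.8]
width: 0.0129
```

```bash
python3 - <<'E'
from h import *
from rig import camera,arm
s=camera("side");st=arm.read_state()
m=rect(.560,-.059,.126,np.radians(-6.7),.045,.030)
P=scoop_pts(st);print("lip",(P[0]+P[1])/2,st["ee_pos"],st["joints"],st["contact_force"])
q=st["tcp_rot"];r=R.from_quat([*q[1:],q[0]]).as_matrix();print("nose",r[:,0],np.degrees(np.arcsin(-r[2,0])))
im=ov(s,(260,140,370,235),6,m+P)
cv2.imwrite("pics/c4.png",im)
E
```

```text
lip [ 0.5803144  -0.06209692  0.14013504] [ 0.7003384  -0.07607037  0.18824929] [-0.14920335  0.14514477  1.86740533  0.01626006  0.78111018 -1.61365239] [-0.2385736  -0.09216963 -1.01208345]
nose [-0.93368951  0.10869937 -0.34118668] 19.949189525657744
```

View pics/c4.png

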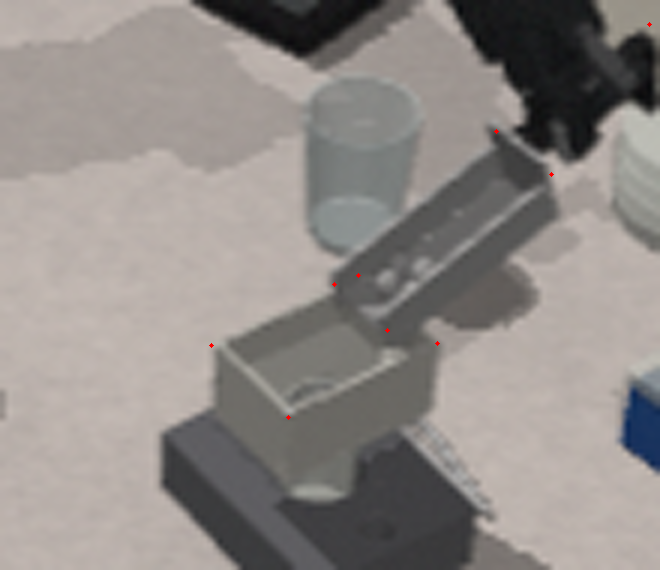

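Tilted 20 degrees, the lip sits over the mouth at (335-388, 285-330) and the balls have gathered at the ramp. I'll tip on slowly while lowering the lip.

Call:
move_arm(commands=[[[0.0015,0,-0.0026],[0,-0.04,0],0.008],[[0.0015,0,-0.0026],[0,-0.04,0],0.008],[[0.0015,0,-0.0026],[0,-0.04,0],0.008],[[0.0015,0,-0.0026],[0,-0.04,0],0.008],[[0,0,-0.0052],[0,-0.04,0],0.008],[[0,0,-0.0052],[0,-0.04,0],0.008],[[0,0,-0.0052],[0,-0.04,0],0.008],[[0,0,-0.0052],[0,-0.04,0],0.008],[[0,0,-0.0052],[0,-0.04,0],0.008],[[0,0,-0.0052],[0,-0.04,0],0.008],[[0,0,-0.0052],[0,-0.04,0],0.008],[[0,0,-0.0052],[0,-0.04,0],0.008],[[0,0,-0.0052],[0,-0.04,0],0.008],[[0,0,0],[0,0,0],0.008],[[0,0,0],[0,0,0],0.008],[[0,0,0],[0,0,0],0.008],[[0,0,0],[0,0,0],0.008],[[0,0,0],[0,0,0],0.008]])

```text
time: 10.95
ee_pos: [0.6628, -0.0717, 0.233]
tcp_rot: [0.421, 0.052, 0.905, -0.024]
contact_force: [-0.1, -0.3, -1.4]
width: 0.0127
```

```bash
python3 - <<'E'
from h import *
from rig import camera,arm
s=camera("side");st=arm.read_state()
P=scoop_pts(st);print("lip",(P[0]+P[1])/2,st["ee_pos"],st["joints"],st["contact_force"])
q=st["tcp_rot"];r=R.from_quat([*q[1:],q[0]]).as_matrix();print("nose",np.degrees(np.arcsin(-r[2,0])))
cv2.imwrite("pics/c5.png",crop(s,260,130,370,235,6))
E
```

```text
lip [ 0.58245724 -0.0623784   0.1309336 ] [ 0.6626861  -0.07171141  0.23287587] [-0.1646845  -0.15664317  2.28432368  0.25421343  0.1492286  -1.85383482] [-0.04658201  0.04514605 -0.53431289]
nose 49.84746801405267
```

View pics/c5.png

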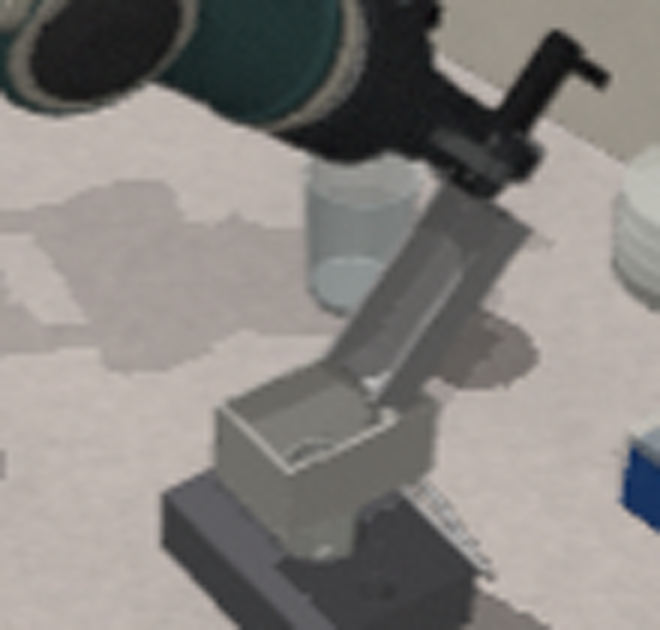

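Call:
move_arm(commands=[[[-0.008,0,-0.007],[0,0,0],0.008],[[-0.008,0,-0.007],[0,0,0],0.008],[[0,0,0],[0,0,0],0.008],[[0,0,0],[0,0,0],0.008]])

```text
time: 11.4
ee_pos: [0.6623, -0.0717, 0.2549]
tcp_rot: [0.421, 0.052, 0.905, -0.024]
contact_force: [-0.9, 0.7, -2.9]
width: 0.0126
```

```bash
python3 - <<'E'
from h import *
from rig import camera,arm
s=camera("side");t=camera("top");st=arm.read_state()
print(st["ee_pos"])
im=np.zeros((600,800,3),np.uint8)
im[:, :400]=cv2.resize(crop(s,285,150,345,240,6),(400,600))
im[:400,400:]=crop(t,270,140,320,190,8)
cv2.imwrite("pics/c6.png",im)
E
```

```text
[ 0.66164365 -0.07153486  0.25343813]
```

View pics/c6.png

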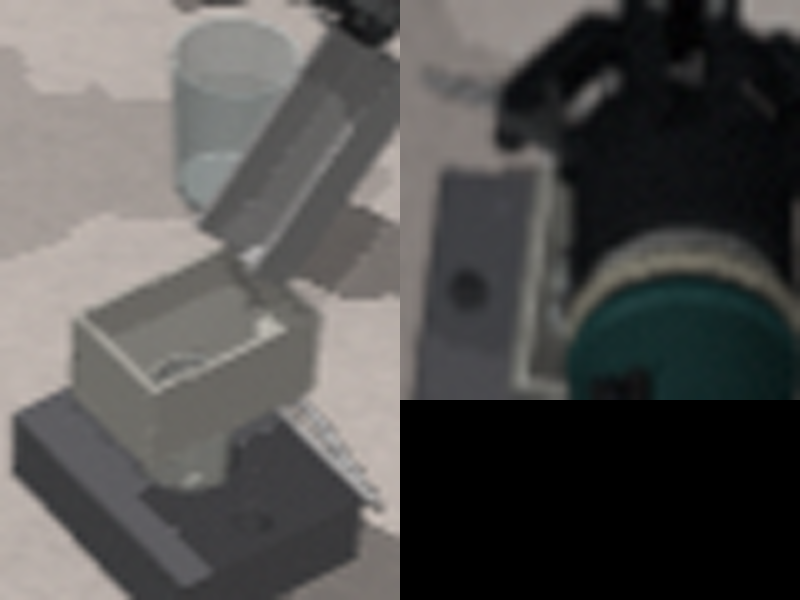

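The scoop is empty apart from a sunlit patch at its lip (255,255), and no balls lie on the bench around it. I'll level it and carry it back, then check the tube from the top.

Call:
move_arm(commands=[[[0,0,0.0065],[0,0.05,0],0.008],[[0,0,0.0065],[0,0.05,0],0.008],[[0,0,0.0065],[0,0.05,0],0.008],[[0,0,0.0065],[0,0.05,0],0.008],[[0,0,0.0065],[0,0.05,0],0.008],[[0,0,0.0065],[0,0.05,0],0.008],[[0,0,0.0065],[0,0.05,0],0.008],[[0,0,0.0065],[0,0.05,0],0.008],[[0,0,0.0065],[0,0.05,0],0.008],[[0,0,0.0065],[0,0.05,0],0.008],[[0,0,0.0065],[0,0.05,0],0.008],[[0,0,0.0065],[0,0.05,0],0.008],[[0,0,0.0065],[0,0.05,0],0.008],[[0,0,0.0065],[0,0.05,0],0.008],[[0,0,0.0065],[0,0.05,0],0.008],[[0,0,0.0065],[0,0.05,0],0.008],[[0,0,0.0065],[0,0.05,0],0.008],[[0,0,0.0025],[0,0.02,0],0.008],[[0,0,0],[0,0,0],0.008],[[0,0,0],[0,0,0],0.008]])

```text
time: 13.5
ee_pos: [0.7101, -0.0772, 0.1554]
tcp_rot: [0.0, 0.058, 0.998, 0.0]
contact_force: [0.3, 0.4, -1.3]
width: 0.0126
```

Call:
move_arm(commands=[[[0,0,-0.012],[0,0,0],0.008],[[0,0,-0.012],[0,0,0],0.008],[[0.005,0.009,0],[0,0,0],0.008],[[0.0105,0.018,0],[0,0,0],0.008],[[0.0105,0.018,0],[0,0,0],0.008],[[0.0105,0.018,0],[0,0,0],0.008],[[0.0105,0.018,0],[0,0,0],0.008],[[0.0105,0.018,0],[0,0,0],0.008],[[0.0105,0.018,0],[0,0,0],0.008],[[0.0105,0.018,0],[0,0,0],0.008],[[0.0105,0.018,0],[0,0,0],0.008],[[0.0105,0.018,0],[0,0,0],0.008],[[0.0105,0.018,0],[0,0,0],0.008],[[0.0105,0.018,0],[0,0,0],0.008],[[0.0105,0.018,0],[0,0,0],0.008],[[0.0105,0.018,0],[0,0,0.05],0.008],[[0.0105,0.018,0],[0,0,0.05],0.008],[[0.0105,0.018,0],[0,0,0.05],0.008],[[0,0,0],[0,0,0.06],0.008],[[0,0,0],[0,0,0],0.008]])

```text
time: 15.5
ee_pos: [0.5832, 0.2212, 0.1799]
tcp_rot: [0.0, 0.161, 0.987, -0.0]
contact_force: [-0.0, -1.1, -1.1]
width: 0.0125
```

```bash
python3 - <<'E'
from h import *
from rig import camera,arm
s=camera("side");t=camera("top");st=arm.read_state()
print(st["ee_pos"],st["tcp_rot"])
im=np.zeros((600,800,3),np.uint8)
im[:, :400]=cv2.resize(crop(s,285,150,345,240,6),(400,600))
im[:400,400:]=crop(t,270,140,320,190,8)
cv2.imwrite("pics/c7.png",im)
E
```

```text
[0.58365155 0.22020132 0.17983299] [ 3.27189583e-05  1.61305913e-01  9.86904451e-01 -7.77644236e-05]
```

View pics/c7.png

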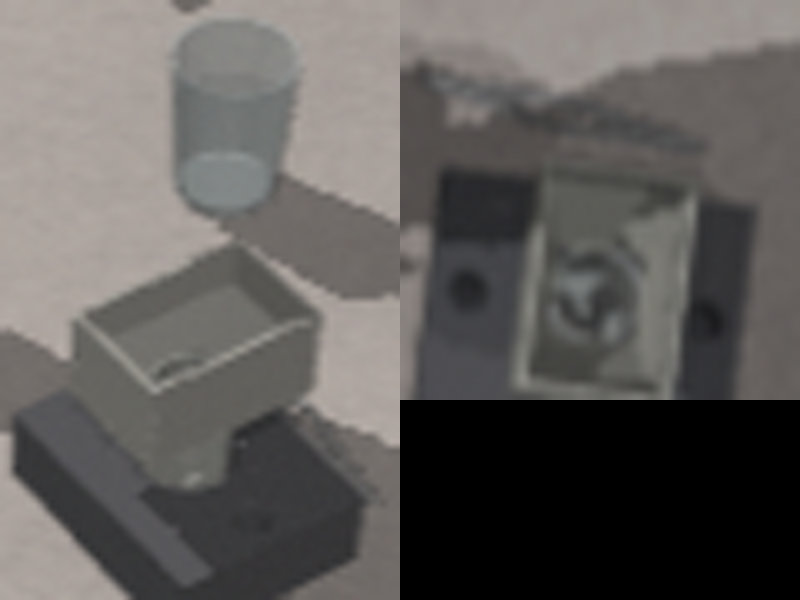

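The balls are in the bore at (595,290) in the top crop, and the funnel walls are clear. Setting the scoop down at its original spot.

Call:
move_arm(commands=[[[0.0075,0.0065,0],[0,0,0],0.008],[[0.0072,0.0062,0],[0,0,0],0.008],[[0,0,0.02],[0,0,0],0.008],[[0,0,0.02],[0,0,0],0.008],[[0,0,0.02],[0,0,0],0.008],[[0,0,0.02],[0,0,0],0.008],[[0,0,0.02],[0,0,0],0.008],[[0,0,0.02],[0,0,0],0.008],[[0,0,0.015],[0,0,0],0.008],[[0,0,0.008],[0,0,0],0.008],[[0,0,0.004],[0,0,0],0.008],[[0,0,0.002],[0,0,0],0.008],[[0,0,0.002],[0,0,0],0.008],[[0,0,0],[0,0,0],0.008],[[0,0,0],[0,0,0],0.008]])

```text
time: 17.1
ee_pos: [0.5746, 0.2367, 0.0295]
tcp_rot: [0.001, 0.162, 0.987, 0.0]
contact_force: [0.2, -0.3, -1.4]
width: 0.0129
```

Call:
move_arm(commands=[[[0,0,0.004],[0,0,0],0.008],[[0,0,0.003],[0,0,0],0.008],[[0,0,0.002],[0,0,0],0.008],[[0,0,0.0015],[0,0,0],0.008],[[0,0,0],[0,0,0],0.008],[[0,0,0],[0,0,0],0.008]])

```text
time: 17.7
ee_pos: [0.5742, 0.2366, 0.0185]
tcp_rot: [0.0, 0.162, 0.987, 0.0]
contact_force: [-0.5, 0.1, 0.4]
width: 0.0129
```

Call:
move_arm(commands=[[[0,0,0.0005],[0,0,0],0.008],[[0,0,0],[0,0,0],0.016],[[0,0,0],[0,0,0],0.024],[[0,0,0],[0,0,0],0.035],[[0,0,0],[0,0,0],0.045],[[0,0,0],[0,0,0],0.045],[[0,0,-0.01],[0,0,0],0.045],[[0,0,-0.02],[0,0,0],0.045],[[0,0,-0.03],[0,0,0],0.06],[[0,0,-0.03],[0,0,0],0.085],[[0,0,-0.03],[0,0,0],0.085],[[0,0,-0.03],[0,0,0],0.085],[[0,0,-0.03],[0,0,0],0.085],[[0,0,-0.03],[0,0,0],0.085],[[0,0,0],[0,0,0],0.085],[[0,0,0],[0,0,0],0.085]], force=40)

```text
time: 19.3
ee_pos: [0.5747, 0.2367, 0.2295]
tcp_rot: [0.001, 0.162, 0.987, 0.001]
contact_force: [-0.7, 0.3, 0.1]
width: 0.0851
```

Call:
move_arm(commands=[[[0,0,0],[0,0,-0.07],0.085],[[-0.001,-0.008,0],[0,0,-0.07],0.085],[[-0.001,-0.016,0],[0,0,-0.07],0.085],[[-0.001,-0.016,0],[0,0,0],0.085],[[-0.001,-0.016,0],[0,0,0],0.085],[[-0.001,-0.016,0],[0,0,0],0.085],[[-0.001,-0.016,0],[0,0,0],0.085],[[-0.001,-0.016,0],[0,0,0],0.085],[[-0.001,-0.016,0],[0,0,0],0.085],[[-0.001,-0.016,0],[0,0,0],0.085],[[-0.001,-0.016,0],[0,0,0],0.085],[[-0.001,-0.016,0],[0,0,0],0.085],[[-0.001,-0.016,0],[0,0,0],0.085],[[-0.001,-0.016,0],[0,0,0],0.085],[[-0.001,-0.016,0],[0,0,0],0.085],[[-0.001,-0.016,0],[0,0,0],0.085],[[-0.001,-0.016,0],[0,0,0],0.085],[[-0.001,-0.016,0],[0,0,0],0.085],[[0,0,0],[0,0,0],0.085],[[0,0,0],[0,0,0],0.085]])

```text
time: 21.3
ee_pos: [0.5582, -0.0278, 0.2278]
tcp_rot: [-0.0, 0.058, 0.998, 0.0]
contact_force: [0.1, 0.9, -0.4]
width: 0.0852
```

```bash
python3 - <<'E'
from h import *
from rig import camera,arm
s=camera("side");t=camera("top");st=arm.read_state();d=pickle.load(open("d0.pkl","rb"))
print(st["ee_pos"],st["tcp_rot"])
im=np.zeros((600,800,3),np.uint8)
im[:300,:400]=crop(s,200,145,300,220,4)   # scoop put back
m=rect(.560,-.059,.126,np.radians(-6.7),.045,.030)
im[:300,400:]=cv2.resize(ov(s,(265,140,365,250),6,m),(400,300))
# mixer/cup in first pictures
th=np.linspace(0,6.28,13)[:-1];ring=lambda r,z:[[.548+r*np.cos(a),-.337+r*np.sin(a),z] for a in th]
P=ring(.034,.118)+[[.548,-.337,.092]]
im[300:600,:400]=ov(d["side"],(340,230,440,305),4,P)
im[300:600,400:]=ov(d["top"],(345,145,425,205),5,P)
cv2.imwrite("pics/c8.png",im)
E
```

```text
[ 0.55826029 -0.02711531  0.22779077] [-5.15040393e-05  5.77919206e-02  9.98328626e-01  2.12680119e-04]
```

View pics/c8.png

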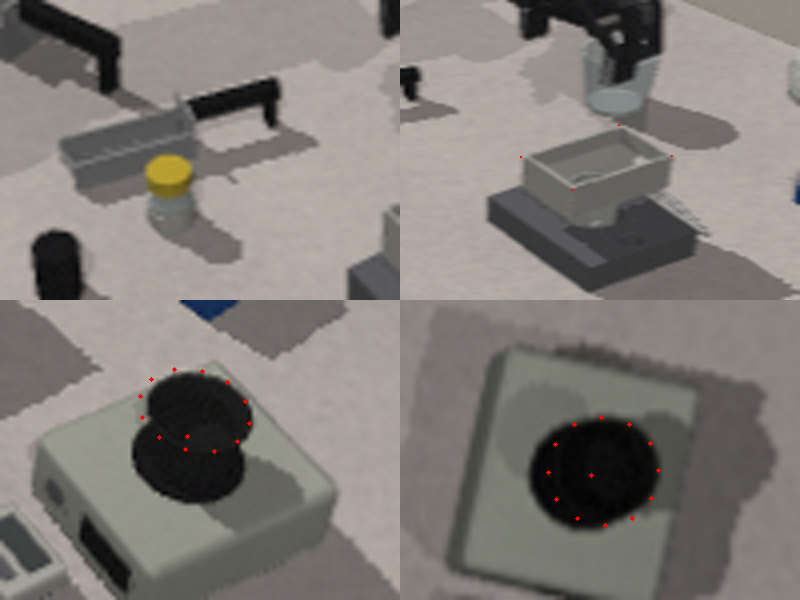

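The scoop is flat, empty and back in place, and the tube is as before. The side crop puts the cup rim about 1 px right of my ring, spanning (148-252, 374-452). I'll compute that.

```bash
python3 - <<'E'
from h import *
d=pickle.load(open("d0.pkl","rb"))
print("side",onz(d["side"],[(340+199.5/4-.5+0,230+112.5/4-.5)],.118))
pr=proj(d["side"],[[.548+.034*np.cos(a),-.337+.034*np.sin(a),.118] for a in np.linspace(0,6.28,60)])
print("pred bbox c",(pr.min(0)+pr.max(0))/2, "obs",340+200/4-.5,230+113/4-.5)
c=onz(d["side"],[(pr.min(0)+pr.max(0))/2],.118);print(c)
E
```

```text
side [[ 0.54869253 -0.34067526  0.118     ]]
pred bbox c [388.10136167 257.13095847] obs 389.5 257.75
[[ 0.54757476 -0.33755156  0.118     ]]
```

Call:
move_arm(commands=[[[-0.004,-0.0155,0],[0,0,0],0.085],[[-0.0025,-0.016,0],[0,0,0],0.085],[[0,0,0.02],[0,0,0],0.085],[[0,0,0.02],[0,0,0],0.085],[[0,0,0.02],[0,0,0],0.085],[[0,0,0.01],[0,0,0],0.085],[[0,0,0],[0,0,0],0.085],[[0,0,0],[0,0,0],0.085],[[0,0,0],[0,0,0],0.085]])

```text
time: 22.3
ee_pos: [0.5621, -0.0599, 0.1592]
tcp_rot: [0.001, 0.058, 0.998, -0.0]
contact_force: [-0.5, 0.4, -0.4]
width: 0.0853
```

Call:
move_arm(commands=[[[0,0,0.02],[0,0,0],0.085],[[0,0,0.02],[0,0,0],0.085],[[0,0,0.015],[0,0,0],0.085],[[0,0,0.01],[0,0,0],0.085],[[0,0,0.005],[0,0,0],0.085],[[0,0,0],[0,0,0],0.085],[[0,0,0],[0,0,0],0.085]])

```text
time: 23.0
ee_pos: [0.5617, -0.0596, 0.0885]
tcp_rot: [0.001, 0.058, 0.998, -0.0]
contact_force: [0.2, 0.2, 0.1]
width: 0.085
```

Call:
move_arm(commands=[[[0,0,0],[0,0,0],0.078],[[0,0,0],[0,0,0],0.072],[[0,0,0],[0,0,0],0.066],[[0,0,0],[0,0,0],0.062],[[0,0,0],[0,0,0],0.055],[[0,0,0],[0,0,0],0.05],[[0,0,0],[0,0,0],0.05],[[0,0,0],[0,0,0],0.05]], force=80)

```text
time: 23.8
ee_pos: [0.5618, -0.0593, 0.0887]
tcp_rot: [0.001, 0.058, 0.998, 0.0]
contact_force: [0.4, 2.6, 5.2]
width: 0.0593
```

Call:
move_arm(commands=[[[0,0,-0.005],[0,0,0],0.05],[[0,0,-0.01],[0,0,0],0.05],[[0,0,-0.015],[0,0,0],0.05],[[0,0,-0.02],[0,0,0],0.05],[[0,0,-0.02],[0,0,0],0.05],[[0,0,-0.02],[0,0,0],0.05],[[0,0,-0.02],[0,0,0],0.05],[[0,0,-0.02],[0,0,0],0.05],[[0,0,-0.01],[0,0,0],0.05],[[0,0,0],[0,0,0],0.05],[[0,0,0],[0,0,0],0.05]])

```text
time: 24.9
ee_pos: [0.5606, -0.0596, 0.2275]
tcp_rot: [-0.0, 0.058, 0.998, -0.0]
contact_force: [-0.5, -0.5, -1.5]
width: 0.0589
```

Call:
move_arm(commands=[[[0,-0.006,0],[0,0,0],0.05],[[-0.001,-0.012,0],[0,0,0],0.05],[[-0.0015,-0.018,0],[0,0,0],0.05],[[-0.0015,-0.018,0],[0,0,0],0.05],[[-0.0015,-0.018,0],[0,0,0],0.05],[[-0.0015,-0.018,0],[0,0,0],0.05],[[-0.0015,-0.018,0],[0,0,0],0.05],[[-0.0015,-0.018,0],[0,0,0],0.05],[[-0.0015,-0.018,0],[0,0,0],0.05],[[-0.0015,-0.018,0],[0,0,0],0.05],[[-0.0015,-0.018,0],[0,0,0],0.05],[[-0.0015,-0.018,0],[0,0,0],0.05],[[-0.0015,-0.018,0],[0,0,0],0.05],[[-0.0015,-0.018,0],[0,0,0],0.05],[[-0.0015,-0.018,0],[0,0,0],0.05],[[-0.0015,-0.018,0],[0,0,0],0.05],[[-0.001,-0.012,0],[0,0,0],0.05],[[0,0,0],[0,0,0],0.05],[[0,0,0],[0,0,0],0.05],[[0,0,0],[0,0,0],0.05]])

```text
time: 26.9
ee_pos: [0.5514, -0.3416, 0.2277]
tcp_rot: [-0.0, 0.058, 0.998, 0.0]
contact_force: [-0.4, 1.3, -1.6]
width: 0.0591
```

```bash
python3 - <<'E'
from h import *
from rig import camera,arm
s=camera("side");t=camera("top");st=arm.read_state();p=st["ee_pos"]
print(p,st["tcp_rot"])
th=np.linspace(0,6.28,13)[:-1]
P=[[p[0]+.018*np.cos(a),p[1]+.018*np.sin(a),p[2]-.0807] for a in th]+[[.549+.029*np.cos(a),-.339+.029*np.sin(a),.118] for a in th]
P+=rect(p[0],p[1],p[2]-.0807+.118,np.radians(-6.7),.045,.03)
im=np.zeros((600,800,3),np.uint8)
im[:600,:480]=ov(s,(345,200,425,300),6,P)
im[:320,480:]=ov(t,(345,140,425,220),4,P)
cv2.imwrite("pics/c9.png",im)
E
```

```text
[ 0.55145978 -0.34147226  0.22788604] [3.76893865e-06 5.74237114e-02 9.98349887e-01 1.46149954e-04]
```

View pics/c9.png

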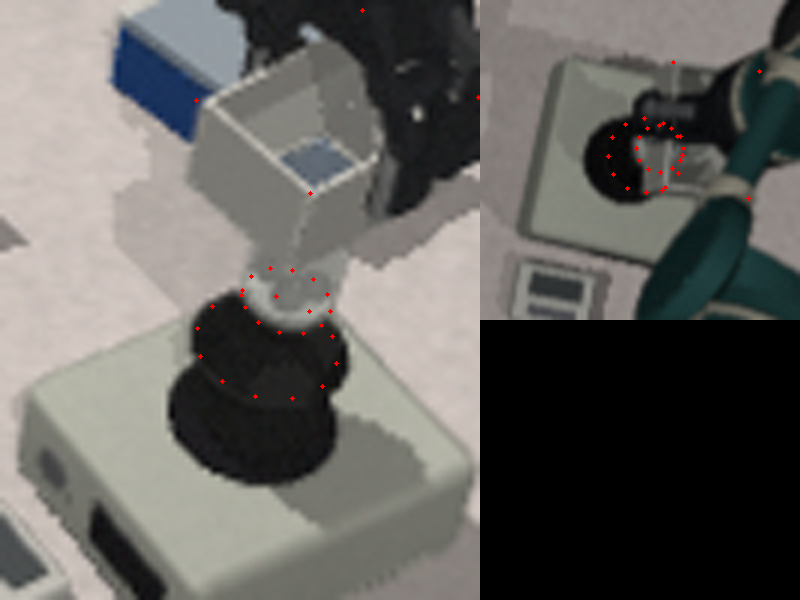

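The foot ring and cup ring are nearly concentric: the foot is at about (289,300) and the rim is centred at about (270,340) below it. A 2-3 mm correction is needed, then down.

Call:
move_arm(commands=[[[0.0014,0.001,0],[0,0,0],0.05],[[0.0014,0.001,0.005],[0,0,0],0.05],[[0,0,0.01],[0,0,0],0.05],[[0,0,0.01],[0,0,0],0.05],[[0,0,0.01],[0,0,0],0.05],[[0,0,0.007],[0,0,0],0.05],[[0,0,0.004],[0,0,0],0.05],[[0,0,0],[0,0,0],0.05],[[0,0,0],[0,0,0],0.05],[[0,0,0],[0,0,0],0.05]])

```text
time: 28.0
ee_pos: [0.5492, -0.3403, 0.1826]
tcp_rot: [0.001, 0.058, 0.998, -0.0]
contact_force: [0.2, 0.4, -2.1]
width: 0.0592
```

Call:
move_arm(commands=[[[0,0,0.003],[0,0,0],0.05],[[0,0,0.003],[0,0,0],0.05],[[0,0,0.002],[0,0,0],0.05],[[0,0,0.002],[0,0,0],0.05],[[0,0,0.001],[0,0,0],0.05],[[0,0,0.001],[0,0,0],0.05],[[0,0,0],[0,0,0],0.05],[[0,0,0],[0,0,0],0.05]])

```text
time: 28.8
ee_pos: [0.5489, -0.3399, 0.1704]
tcp_rot: [0.0, 0.058, 0.998, -0.0]
contact_force: [-1.7, 2.3, 4.2]
width: 0.0591
```

Call:
move_arm(commands=[[[0,0,0.002],[0,0,0],0.05],[[0,0,0.002],[0,0,0],0.05],[[0,0,0.001],[0,0,0],0.05],[[0,0,0.001],[0,0,0],0.05],[[0,0,0.001],[0,0,0],0.05],[[0,0,0.001],[0,0,0],0.05],[[0,0,0],[0,0,0],0.05],[[0,0,0],[0,0,0],0.05]])

```text
time: 29.6
ee_pos: [0.5491, -0.34, 0.1629]
tcp_rot: [0.0, 0.058, 0.998, -0.0]
contact_force: [-1.8, 3.0, 7.7]
width: 0.0592
```

Call:
move_arm(commands=[[[0,0,0.001],[0,0,0],0.05],[[0,0,0.001],[0,0,0],0.05],[[0,0,0.0005],[0,0,0],0.05],[[0,0,0],[0,0,0],0.05],[[0,0,0],[0,0,0],0.05],[[0,0,0],[0,0,0],0.05]])

```text
time: 30.2
ee_pos: [0.5491, -0.34, 0.1608]
tcp_rot: [0.0, 0.058, 0.998, -0.0]
contact_force: [-2.7, 2.8, 8.4]
width: 0.059
```

Call:
move_arm(commands=[[[0,0,0.0005],[0,0,0],0.05],[[0,0,0.0005],[0,0,0],0.05],[[0,0,0],[0,0,0],0.05],[[0,0,0],[0,0,0],0.05],[[0,0,0],[0,0,0],0.05]])

```text
time: 30.7
ee_pos: [0.5493, -0.34, 0.1606]
tcp_rot: [0.001, 0.058, 0.998, -0.0]
contact_force: [-3.7, 5.0, 11.6]
width: 0.059
```

Call:
move_arm(commands=[[[0.0005,0.0005,0.0005],[0,0,0],0.05],[[0.0005,0.0005,0.0005],[0,0,0],0.05],[[0,0,0.0005],[0,0,0],0.05],[[0,0,0],[0,0,0],0.05],[[0,0,0],[0,0,0],0.05],[[0,0,0],[0,0,0],0.05]])

```text
time: 31.3
ee_pos: [0.5491, -0.3398, 0.1606]
tcp_rot: [0.002, 0.058, 0.998, -0.001]
contact_force: [-4.0, 2.7, 16.2]
width: 0.0592
```

Call:
move_arm(commands=[[[0.0005,0,0.0005],[0,0,0],0.05],[[0,0,0.0003],[0,0,0],0.05],[[0,0,0],[0,0,0],0.05],[[0,0,0],[0,0,0],0.05],[[0,0,0],[0,0,0],0.05],[[0,0,0],[0,0,0],0.05],[[0,0,0],[0,0,0],0.05],[[0,0,0],[0,0,0],0.05]])

```text
time: 32.1
ee_pos: [0.5491, -0.3398, 0.1605]
tcp_rot: [0.002, 0.058, 0.998, -0.001]
contact_force: [-4.3, 3.8, 17.2]
width: 0.0593
```

```bash
python3 - <<'E'
from h import *
from rig import camera,arm
s=camera("side");t=camera("top");st=arm.read_state()
print(st["ee_pos"],st["contact_force"],st["width"],st["time"])
im=np.zeros((600,800,3),np.uint8)
im[:600,:480]=crop(s,345,200,425,300,6)
im[:300,480:]=cv2.resize(crop(t,180,140,300,240,3),(320,300))
im[300:,480:]=cv2.resize(crop(s,200,130,360,290,3),(320,300))
cv2.imwrite("pics/c10.png",im)
E
```

```text
[ 0.54907425 -0.33977534  0.16048322] [-3.57754931  3.96285763 18.85092181] 0.05934453504501989 32.2
```

View pics/c10.png

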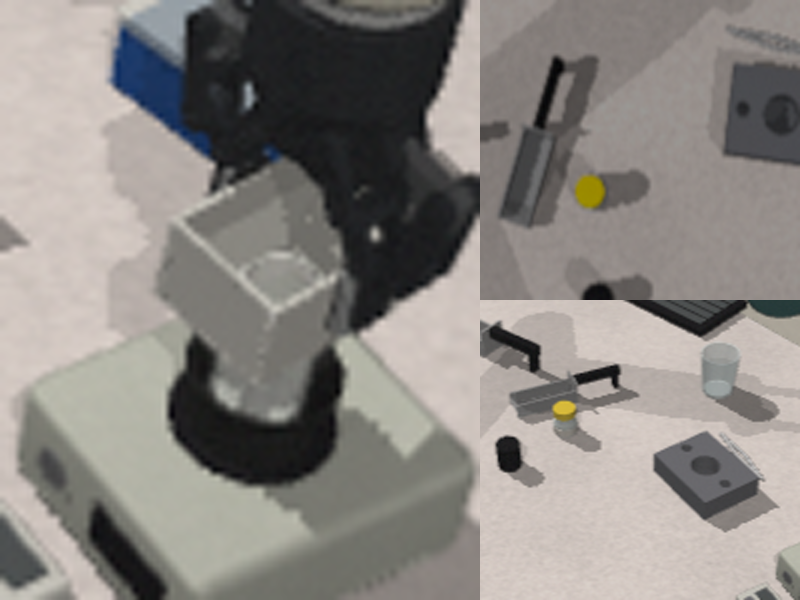

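```bash
python3 - <<'E'
from h import *
s=pickle.load(open("d0.pkl","rb"))["side"]
b=np.array([345,200])
for n,z in(("top",.198),("head bottom",.152)):
    print(n,((proj(s,rect(.5491,-.3398,z,np.radians(-6.6),.045,.03))-b)*6+3).round())
E
```

```text
top [[326. 129.]
 [436. 217.]
 [274. 313.]
 [166. 219.]]
head bottom [[307. 205.]
 [413. 292.]
 [255. 388.]
 [150. 295.]]
```

```bash
python3 - <<'E'
from h import *
im=cv2.imread("pics/c10.png")[:600,:480]; im9=cv2.imread("pics/c9.png")[:600,:480]
for n,I,r0,r1,x0,x1 in(("c10",im,225,285,120,215),("c9",im9,105,180,150,245)):
    g=cv2.GaussianBlur(I[:,:,2].astype(np.float32),(0,0),3);gx=cv2.Sobel(g,cv2.CV_32F,1,0)
    ys=np.arange(r0,r1,3);xs=np.array([x0+np.abs(gx[y,x0:x1]).argmax() for y in ys])
    print(n,list(zip(ys,xs)))
    l=cv2.fitLine(np.c_[xs,ys].astype(np.float32),cv2.DIST_HUBER,0,.01,.01).ravel();print("dx/dy",l[0]/l[1])
E
```

```text
c10 [(np.int64(225), np.int64(188)), (np.int64(228), np.int64(192)), (np.int64(231), np.int64(168)), (np.int64(234), np.int64(168)), (np.int64(237), np.int64(167)), (np.int64(240), np.int64(167)), (np.int64(243), np.int64(167)), (np.int64(246), np.int64(165)), (np.int64(249), np.int64(163)), (np.int64(252), np.int64(162)), (np.int64(255), np.int64(162)), (np.int64(258), np.int64(162)), (np.int64(261), np.int64(162)), (np.int64(264), np.int64(161)), (np.int64(267), np.int64(160)), (np.int64(270), np.int64(159)), (np.int64(273), np.int64(156)), (np.int64(276), np.int64(156)), (np.int64(279), np.int64(156)), (np.int64(282), np.int64(156))]
dx/dy -0.2776157
c9 [(np.int64(105), np.int64(203)), (np.int64(108), np.int64(201)), (np.int64(111), np.int64(150)), (np.int64(114), np.int64(153)), (np.int64(117), np.int64(155)), (np.int64(120), np.int64(160)), (np.int64(123), np.int64(163)), (np.int64(126), np.int64(166)), (np.int64(129), np.int64(168)), (np.int64(132), np.int64(178)), (np.int64(135), np.int64(179)), (np.int64(138), np.int64(180)), (np.int64(141), np.int64(182)), (np.int64(144), np.int64(184)), (np.int64(147), np.int64(191)), (np.int64(150), np.int64(191)), (np.int64(153), np.int64(191)), (np.int64(156), np.int64(190)), (np.int64(159), np.int64(190)), (np.int64(162), np.int64(189)), (np.int64(165), np.int64(188)), (np.int64(168), np.int64(187)), (np.int64(171), np.int64(187)), (np.int64(174), np.int64(186)), (np.int64(177), np.int64(186))]
dx/dy 0.72744334
```

The tube stands upright to within about 2 degrees: the edge slope is -0.235, against -0.21 predicted for upright. The cup is on its stop, the scoop is flat and empty, and the other things are unmoved. Handing in.

```bash
python3 - <<'E'
from rig import arm
st=arm.read_state();print(st["time"],st["contact_force"]);print(arm.close_job())
E
```

```text
32.2 [-3.57754931  3.96285763 18.85092181]
the job is handed in; nothing more can be done
None
```

I did the whole job and handed it in at 32.2 s, with the arm still holding the tube pressed down in the mixer cup.

- **Balls:** I tipped them into the tube at about 50°. Afterwards the top view showed balls in the bore, a clear funnel and an empty scoop, with none on the bench. I did not count all four one by one.
- **Scoop:** It is back flat on the table where it started. The last picture shows it level and empty.
- **Press:** The tube is held by its head, and the last pictures show it standing in the cup. On the way down the force rose at roughly 470 N/m. Over the last roughly 2 mm of commanded travel the tube stopped moving and the upward force climbed to about 17–19 N, or about 20 N on the cup floor with the tube's weight. That means the cup is on its stop and well below 40 N.
- **Not perfect:** A sideways force of about 5 N stayed on the tool, even after I shifted it slightly to relieve it. The head's edge suggests the tube leans by at most about 2°.
- **Other things:** Nothing I could see in the last pictures had moved. The tweezers and part of the tip box and timer were at the edge of those views, so I checked them less closely.

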